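# Roll the mailing tube onto the tape mark and stop it with a stamp

## Task

Get the mailing tube ready for wrapping: without gripping or lifting it, gently roll it leftward along the white wrapping card until it comes to rest straight along the strip of tape, its middle line over the strip and its ends about even with the strip's ends. Leave it there, then stand the stamp that has the tall turned handle upright on the card close against the tube, near the middle of its length on the side it came from, so that it cannot roll back, and the tube is still on the strip. Do not disturb the other things on the table.

Things in the scene. Friction and masses are not known exactly. Their poses are not given: they have to be found in the camera images.
- mailing_tube: Smooth brown cardboard tube (slippery) with white caps, 50 mm diameter, 140 mm long, 0.25 kg, free to roll on the card; pushed low it rolls easily, coasts a little, then stops; pressed from above it can jam. Origin at its centre, 25 mm above the card; x runs along it, y and z turn as it rolls (z up at the start). Starts near the card's right end, parallel to the strip within 0.02 rad.
- wrap_sheet: White wrapping card fixed flat on the table, 170 mm (its x) by 360 mm (its y, the rolling direction, leftward) and 2 mm thick, with a thin grey line along each long edge. Origin at the centre of its underside; z up. The card may be turned by up to 0.2 rad.
- mark: The mark: a flat strip of brown kraft tape across the card, 162 mm long (its x axis) and 16 mm wide (its y axis, pointing leftward, away from where the tube starts), with no height to speak of. It is fixed to the card, left of the card's middle. Origin at the strip's centre on the card's upper face; its axes are parallel to the card's.
- handle_stamp: Wooden stamp with a tall turned handle, 74 mm high, standing upright on the table beyond the card. Oblong foot 35 mm (its x) by 43 mm (its y), 21 mm high; above it a narrow round waist 24 mm across (21 to 40 mm up) and a round knob 30 mm across (40 to 74 mm up). About 0.12 kg. Origin at the centre of its underside; z up.
- block_stamp: Bystander: flat wooden block stamp with no handle, 62 (x) by 85 (y) by 22 mm, standing beyond the card; it and the handled stamp may have changed places. Origin at the centre of its underside.
- candle_jar_2: Bystander: dark candle jar with a black lid, 57 mm across, 63 mm high, near the left edge of the table. Origin at the centre of its underside.
- glue_stick: Bystander: glue stick standing on end, 27 mm across, 87 mm high, beyond the card on the right. Origin at the centre of its underside.
Mind the look-alikes: they are no part of the job. There is more than one size of the handle_stamp; the one meant has the size given above.

How it is judged:
By the outcome, as a careful person would: the job done as asked, in the order asked, and still so for the second after the job is handed in, with the robot touching nothing.
It also fails if it takes over 58 s, if anything falls off the work surface, if the arm or the gripper's body presses on something with over 40 N, if the wrist force passes 120 N, or if a joint passes its speed limit or range.

## Robot

A 6-joint arm with a two-finger parallel gripper is mounted at the origin on a cart in front of the work surface, level with it; the furniture and walls round the work are solid. World frame = base frame: x ahead of the robot, y to its left, z up, the work surface at z = 0. Lengths are in m, angles in rad, forces in N, time in s.
With the tool pointing down it reaches from about 0.275 to 0.875 m from the base axis. Payload 12.5 kg.
Tool frame: the origin (TCP) lies at the very end of the fingers, on their centre line; the grasp point (between the pads) lies 19 mm behind it; x points along the fingers, y is the direction in which the jaws open and shut, and the axes are right-handed (so a half turn about x gives the same grasp; the last joint's range is limited). The gripper opens to 85 mm and grips with 20 to 120 N. Pads are 22 mm wide; open, the fingers measure 114 mm over their backs; the gripper's body (76 mm by 85 mm) begins 54 mm behind the grasp point. The pads swing forward as they close: fully open they stand 13 mm farther back than shut.
Start: joints at [-1.266, 0.351, 1.652, -0, 1.139, -0.085], TCP at [0.209, -0.509, 0.231] pointing down, gripper open.
Joint ranges: [-2.75, 2.75], [-0.79, 2.1], [0.01, 2.65], [-1.57, 4.71], [0.07, 3.14], [-2.87, 2.87]. Speed limits (rad/s): [2.22, 2.22, 2.79, 3.14, 3.14, 3.14].

## Interface

Orientations are given as a 3x3 rotation matrix whose columns are the frame's x, y, z axes.
In Python, from bench import manip gives the robot as it stands. Calls block until the motion is done:
- manip.move_ptp(position, orientation): joint-space move of the TCP to a pose.
- manip.move_l(position, attitude=None, max_speed=0.15): straight line of the TCP; attitude=None keeps the orientation; max_speed is the mean speed in m/s.
- manip.move_j(angles): joint-space move.
- manip.set_gripper(opening, effort=None): opening from 0.0 (shut) to 1.0 (fully open); effort is the grip in N (None keeps the last); returns when the fingers have stopped.
- manip.dwell(seconds).
- manip.inverse_kinematics(position, orientation): joint angles nearest the present ones, or None.
- manip.grab_frame(name): name is "side" or "top" or "wrist"; returns (picture, depth): 480x640x3 uint8, red, green, blue; 480x640 float32, m along the optical axis (not along the pixel's ray), 0 where there is no reading.
- manip.get_calibration(name): a dict with "camera_matrix" (3x3 intrinsics, pixels), "R" (3x3) and "t" (3): a world point X has camera coordinates R X + t. Camera axes: x right, y down, z forward; pixel columns grow to the right and rows downward; lengths in m; the calibration is good to about 2 mm. A picture is of the moment at which its call begins: read the wrist's pose just before it. get_calibration takes no time and is no camera call; for the wrist camera it gives the pose at the moment of the call.
A pose or a line that the arm cannot do raises manip.Unreachable and nothing moves.
- manip.sign_off(): hands the job in, once; it reports no verdict.
Trained networks look in the newest picture that a camera, given by its name, has taken for a name from the list of things; names that differ only in an ending like _2 or _b are one class to them, and where a whole thing is asked for, a point or a joint stands for the part that bears it (a point fixed in the world has none). Each returns a list of dicts, best first, with "confidence" (0 to 1); they miss things now and then, are a little off and sometimes report something else, mostly with a low value. They report only what shows in the picture. A call takes as long as a camera call. They do not tell look-alikes from the thing itself.
- manip.look_for(camera, name): "at" ([x, y, z] in m, in world coordinates, good to about 4 mm: the middle of the surface that is visible of it).
Readings, each from a call of its own:
- manip.current_time(): time.
- manip.current_qpos(): joint angles.
- manip.current_joint_vel(): joint speeds.
- manip.current_joint_torque(): joint torques, N m.
- manip.current_ee_pos(): TCP position.
- manip.current_tcp_rot(): TCP orientation.
- manip.current_force(): force on the tool from outside, world axes, zero at the start.
- manip.current_ft_torque(): the same for the moment, N m.
- manip.current_grip_width(): opening from 0.0 (shut) to 1.0 (fully open).
Only numpy, scipy, OpenCV 4.12 (cv2) and the standard library are available. Lean on these libraries where they do the work, as an engineer would, in place of code of your own. Each camera call takes 0.05 s, during which the arm holds its last target. There are 200 camera calls.

## Working session

There is one attempt and no reset: what is moved stays moved. The work goes in short steps, each a Python script; the robot and the scene stay as the last script left them, time stands still between calls to the robot, and variables do not carry over. Pictures are saved under pics/ and viewed, about 8 in all and at most 12, crops included, and the job is handed in when it is done.

```bash
mkdir -p pics; ls
python3 - <<'E'
from bench import manip as m
import cv2,numpy as np
for c in ("top","side"):
    p,d=m.grab_frame(c); cv2.imwrite(f"pics/{c}0.png",p[:,:,::-1]); np.savez(f"pics/{c}0.npz",p=p,d=d)
    k=m.get_calibration(c); print(c,k["camera_matrix"].round(1).tolist(),k["R"].round(3).tolist(),k["t"].round(3).tolist())
    for n in ("mailing_tube","wrap_sheet","mark","handle_stamp","block_stamp","candle_jar_2","glue_stick"):
        print(n,[(np.round(o["at"],3).tolist(),round(o["confidence"],2)) for o in m.look_for(c,n)])
print(m.current_time())
E
```

```text
pics
top [[501.6, 0.0, 312.4], [0.0, 501.6, 244.6], [0.0, 0.0, 1.0]] [[0.005, -1.0, -0.015], [-0.987, -0.003, -0.164], [0.163, 0.015, -0.986]] [0.091, 0.57, 0.945]
mailing_tube [([0.497, -0.023, 0.05], 0.92)]
wrap_sheet []
mark [([0.472, 0.154, 0.003], 0.83)]
handle_stamp [([0.671, 0.003, 0.027], 0.83), ([0.647, -0.08, 0.023], 0.67)]
block_stamp [([0.677, 0.16, 0.026], 0.84)]
candle_jar_2 [([0.567, 0.324, 0.062], 0.77)]
glue_stick [([0.696, -0.136, 0.08], 0.65)]
side [[575.8, 0.0, 306.8], [0.0, 575.8, 254.1], [0.0, 0.0, 1.0]] [[0.978, 0.21, 0.004], [0.163, -0.745, -0.647], [-0.133, 0.633, -0.763]] [-0.597, 0.026, 1.117]
mailing_tube []
wrap_sheet [([0.488, 0.081, 0.002], 0.7)]
mark [([0.471, 0.156, 0.003], 0.97)]
handle_stamp [([0.651, -0.093, 0.016], 0.57)]
block_stamp [([0.681, 0.148, 0.021], 0.65), ([0.473, 0.157, -0.001], 0.34)]
candle_jar_2 [([0.575, 0.312, 0.052], 0.72)]
glue_stick [([0.698, -0.155, 0.069], 0.7), ([0.489, 0.082, 0.0], 0.47)]
0.8
```

View pics/top0.png

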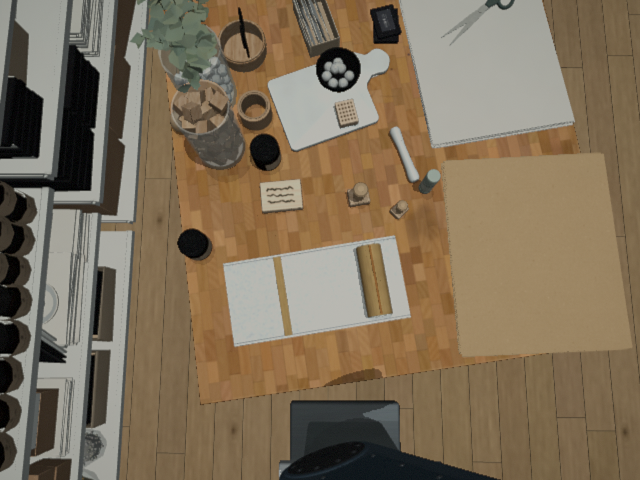

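View pics/side0.png

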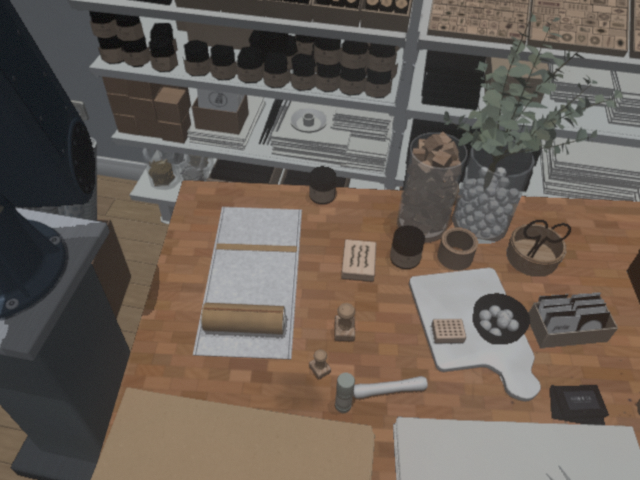

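The top view shows the tube at about (372,280), the strip at (283,295), the large handled stamp at (359,195), its small look-alike at (399,210) and the block stamp at (281,196). Next I'll measure them precisely.

```bash
cat > h.py <<'E'
import numpy as np,cv2
from bench import manip as m
def pts(c,d,k):  # world points per pixel from depth
    K=k["camera_matrix"]; v,u=np.mgrid[:480,:640]
    P=np.stack([(u-K[0,2])/K[0,0]*d,(v-K[1,2])/K[1,1]*d,d],-1)
    return (P-k["t"])@k["R"]
def onplane(uv,z,k):
    uv=np.atleast_2d(uv).astype(float);K=k["camera_matrix"]
    r=np.c_[(uv[:,0]-K[0,2])/K[0,0],(uv[:,1]-K[1,2])/K[1,1],np.ones(len(uv))]@k["R"]
    o=-k["R"].T@k["t"]; return o+r*((z-o[2])/r[:,2])[:,None]
def rect(xy): 
    (c,s,a)=cv2.minAreaRect(np.float32(xy)*1000); return np.round(c,1),np.round(s,1),round(a,2)
def inbox(W,x0,x1,y0,y1,z0,z1): return (W[...,0]>x0)&(W[...,0]<x1)&(W[...,1]>y0)&(W[...,1]<y1)&(W[...,2]>z0)&(W[...,2]<z1)&np.isfinite(W[...,0])
def mark(p,W,k,z=0.002):
    hsv=cv2.cvtColor(p,cv2.COLOR_RGB2HSV); w=inbox(W,.36,.60,.1,.21,-.01,.012)
    # inside card only: erode the hull of white pixels
    wh=inbox(W,.35,.62,-.12,.30,-.01,.012)&(hsv[...,1]<40)&(hsv[...,2]>140)
    wh=cv2.morphologyEx(wh.astype(np.uint8),cv2.MORPH_OPEN,np.ones((5,5)))
    hull=np.zeros_like(wh);cv2.fillConvexPoly(hull,cv2.convexHull(cv2.findNonZero(wh)),1)
    s=(hull>0)&w&(hsv[...,1]>60)
    s=cv2.morphologyEx(s.astype(np.uint8),cv2.MORPH_OPEN,np.ones((3,3)))
    f=lambda M: onplane(np.argwhere(M>0)[:,::-1],z,k)[:,:2]
    return f(s),f(hull)
def tube(W,box=(.36,.62,-.12,.25),zmin=.035):
    return W[inbox(W,*box,zmin,.065)]
E
python3 - <<'E'
from h import *
for c in("top","side"):
    f=np.load(f"pics/{c}0.npz");p,d=f["p"],f["d"];k=m.get_calibration(c);W=pts(c,d,k)
    s,hl=mark(p,W,k); print(c,"strip",rect(s),s.mean(0).round(4),"card",rect(hl))
    l=cv2.fitLine(np.float32(s),cv2.DIST_L2,0,.01,.01).ravel(); print(" strip dir",np.arctan2(l[1],l[0])%np.pi)
    t=tube(W); print(" tube",len(t),rect(t[:,:2]),"zmax",t[:,2].max().round(4))
    l=cv2.fitLine(np.float32(t[:,:2]),cv2.DIST_L2,0,.01,.01).ravel(); print(" tube dir",np.arctan2(l[1],l[0])%np.pi)
    for n,b in (("stampL",(.63,.72,-.04,.045)),("small",(.61,.68,-.11,-.05))):
        for z0,z1 in((.012,.03),(.045,.085)):
            q=W[inbox(W,*b,z0,z1)]; 
            if len(q)>5: print(" ",n,z0,len(q),rect(q[:,:2]),q.mean(0).round(4),q[:,2].max().round(4))
# crop
p=np.load("pics/top0.npz")["p"]; a=cv2.resize(p[165:360,215:420],None,fx=3,fy=3,interpolation=cv2.INTER_CUBIC)
cv2.imwrite("pics/crop0.png",a[:,:,::-1])
E
```

```text
top strip (array([472. , 154.8]), array([161. ,  15.5]), 9.85) [0.4706 0.1547] card (array([483.5,  87.3]), array([171.9, 361.9]), 9.64)
 strip dir 0.17123802
 tube 1725 (array([501.6, -28.6]), array([143.8,  48.6]), 8.85) zmax 0.0574
 tube dir 0.15955743
  stampL 0.012 214 (array([677. ,  -1.1]), array([35.8, 43.2]), 10.26) [0.6704 0.002  0.0211] 0.0297
  stampL 0.045 188 (array([ 6.769e+02, -5.000e-01]), array([28. , 29.9]), 88.96) [ 6.756e-01 -3.000e-04  7.090e-02] 0.078
  small 0.012 110 (array([649.2, -85.2]), array([25. , 31.6]), 45.31) [ 0.6441 -0.0819  0.0168] 0.0292
  small 0.045 96 (array([649. , -85.4]), array([20.2, 20.7]), 86.79) [ 0.6487 -0.0848  0.052 ] 0.0575
side strip (array([473.4, 155.5]), array([159.2,  13.8]), 9.71) [0.4735 0.1556] card (array([484.4,  88.1]), array([172.3, 362.5]), 9.51)
 strip dir 0.16867027
 tube 1835 (array([502.5, -30.1]), array([144. ,  48.1]), 9.09) zmax 0.0545
 tube dir 0.16117676
  stampL 0.012 319 (array([677.5,  -2.7]), array([35. , 44.1]), 9.97) [ 0.6787 -0.0096  0.0198] 0.0296
  stampL 0.045 257 (array([677.6,  -2.7]), array([28.9, 29.3]), 57.35) [ 0.6779 -0.0058  0.0674] 0.075
  small 0.012 178 (array([650.2, -87.1]), array([25. , 30.8]), 43.41) [ 0.6506 -0.0907  0.0165] 0.0281
  small 0.045 131 (array([650.2, -86.8]), array([21.2, 19.3]), 58.86) [ 0.6502 -0.0879  0.0502] 0.0549
```

View pics/crop0.png

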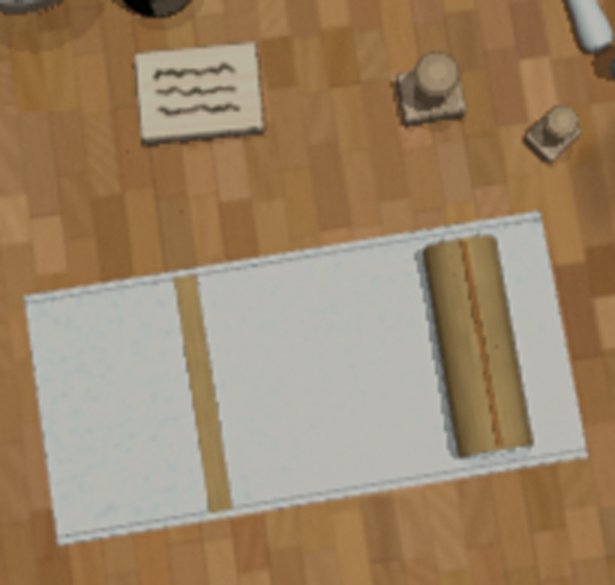

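```bash
cat >> h.py <<'E'
TH=0.170; e=np.array([np.cos(TH),np.sin(TH)]); n=np.array([-e[1],e[0]]); S=np.array([.4727,.1551])
def R(th=TH,s=1):
    x=np.array([0,0,-1.]);y=s*np.array([np.cos(th),np.sin(th),0]);return np.stack([x,y,np.cross(x,y)],1)
def P(a,b,z): return np.r_[S+a*e+b*n,z]
def state(c="top",save=None):
    p,d=m.grab_frame(c);k=m.get_calibration(c);W=pts(c,d,k)
    if save: cv2.imwrite(f"pics/{save}.png",p[:,:,::-1])
    return p,d,W
def tubepose(c="top",save=None,excl=None):
    p,d,W=state(c,save); t=W[inbox(W,.36,.62,-.12,.25,.035,.0575)][:,:2]
    q=(t-S)@np.stack([e,n],1)
    r=rect(q); return r,len(q)
E
python3 - <<'E'
from h import *
q0=m.current_qpos()
best=None
for s in(1,-1):
    q=m.inverse_kinematics(P(-.002,-.255,.12),R(TH,s)); print(s,None if q is None else np.round(q,3))
    if q is not None and (best is None or abs(q[5])<abs(best[1])): best=(s,q[5])
s=best[0]; print("s",s)
print(R(TH,s).round(2).tolist(), np.round(m.current_tcp_rot(),2).tolist())
m.move_ptp(P(-.002,-.255,.12),R(TH,s)); print(m.current_time())
m.move_l(P(-.002,-.255,.007),max_speed=.12); print(m.current_time(),m.current_ee_pos())
print(tubepose("side","pre"),tubepose("top"))
E
```

```text
1 [-0.275  0.449  1.82  -0.     0.872 -0.445]
-1 [-0.275  0.449  1.82  -0.     0.872  2.697]
s 1
[[0.0, 0.99, 0.17], [0.0, 0.17, -0.99], [-1.0, 0.0, 0.0]] [[-0.0, 0.38, -0.92], [0.0, -0.92, -0.38], [-1.0, -0.0, 0.0]]
2.7
3.7917 [ 0.51427837 -0.09669719  0.00757782]
((array([  -2. , -216.7]), array([105.1, 143.8]), 89.36), 562) ((array([  -2.9, -186. ]), array([ 48.2, 143.7]), 89.51), 1642)
```

Run:
```python
from h import *
m.move_l(P(-.001,-.10,.007),max_speed=.045); print(m.current_time(),m.current_ee_pos(),m.current_force())
for i in range(3): print(tubepose("top","push1" if i==2 else None)); m.dwell(.3)
```

```text
7.4833 [0.48865563 0.05630867 0.00699492] [ 0.04950369 -0.64714258 -0.1580057 ]
((array([0., 0.]), array([0., 0.]), 0.0), 0)
((array([0., 0.]), array([0., 0.]), 0.0), 0)
((array([0., 0.]), array([0., 0.]), 0.0), 0)
```

View pics/push1.png

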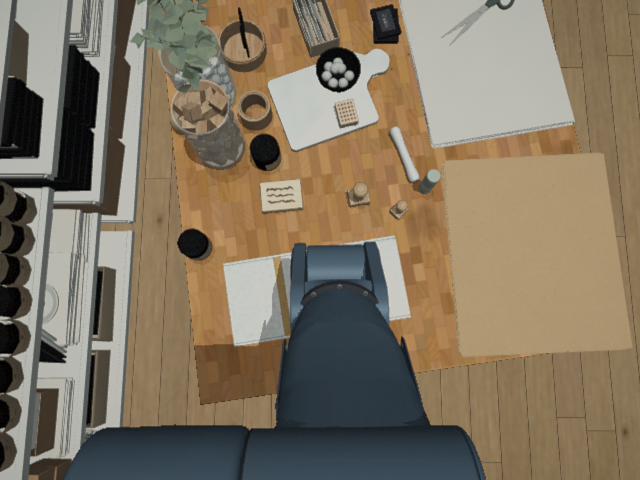

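The arm hides the tube in the top view, so I'll check with the side and wrist cameras.

Run:
```python
from h import *
r=tubepose("side","push1s"); print(r)
p,d,W=state("wrist"); q=(W[...,:2]-S)@np.stack([e,n],1)
M=(W[...,2]>.03)&(W[...,2]<.058)&(abs(q[...,0])<.1)&(q[...,1]>-.085)&(q[...,1]<.08); print(rect(q[M]) if M.sum() else 0, M.sum())
a=cv2.imread("pics/push1s.png"); cv2.imwrite("pics/v.png",np.hstack([cv2.resize(a,(400,300)),cv2.resize(p[:,:,::-1],(400,300))]))
```

```text
((array([ -0.2, -84.6]), array([ 62.1, 138. ]), 88.6), 376)
(array([ -2.4, -61.7]), array([143.9,  46.5]), 0.02) 56373
```

View pics/v.png

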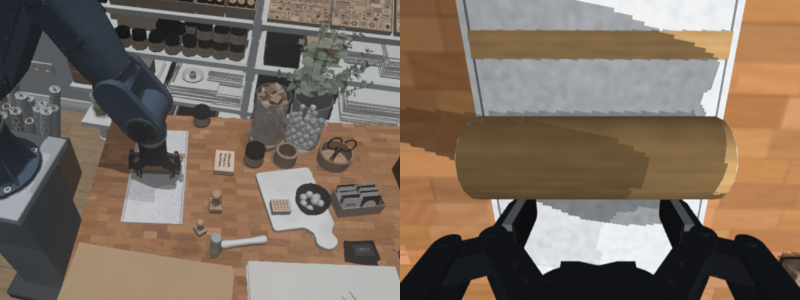

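```bash
cat >> h.py <<'E'
def wr(save=None):
    p,d,W=state("wrist",save); q=(W[...,:2]-S)@np.stack([e,n],1); b=(abs(q[...,0])<.1)&(abs(q[...,1])<.12)
    # only beyond the fingers
    c=(np.array(m.current_ee_pos())[:2]-S)@n
    M=(W[...,2]>.03)&(W[...,2]<.058)&b&(q[...,1]>c+.012)
    out=[rect(q[M]),M.sum()]
    hsv=cv2.cvtColor(p,cv2.COLOR_RGB2HSV)
    T=(abs(W[...,2]-.002)<.008)&(abs(q[...,0])<.07)&(abs(q[...,1])<.03)&(hsv[...,1]>70)
    if T.sum()>300: out+=["strip",rect(q[T]),T.sum()]
    return out
E
python3 - <<'E'
from h import *
print(wr())
m.move_l(P(-.001,-.048,.007),max_speed=.03); print(m.current_time(),m.current_force())
for i in range(2): print(wr()); m.dwell(.2)
E
```

```text
[(array([ -2.3, -63.2]), array([ 49.5, 144.4]), 90.0), np.int64(56779), 'strip', (array([-0. ,  1.9]), array([ 16., 140.]), 89.88), np.int64(16068)]
10.5667 [ 0.54593546 -0.13350185 -0.65191357]
[(array([ -2.3, -11.2]), array([ 49.8, 144.7]), 90.0), np.int64(56549)]
[(array([ -2.1, -11.2]), array([ 49.8, 144.1]), 90.0), np.int64(56433)]
```

Run:
```python
from h import *
m.move_l(P(-.001,-.0365,.007),max_speed=.02); print(m.current_time())
m.dwell(.2); print(wr())
m.move_l(P(-.001,-.07,.007),max_speed=.06)
m.move_l(P(-.001,-.07,.15),max_speed=.25); print(m.current_time(),wr("w2"))
m.move_ptp(np.r_[.6772,-.002,.15],R(.172)); print(m.current_time())
p,d,W=state("top","t2"); q=(W[...,:2]-S)@np.stack([e,n],1)
M=(abs(q[...,0])<.1)&(abs(q[...,1])<.05)&(W[...,2]>.035)&(W[...,2]<.0575); print("top",rect(q[M]),M.sum())
p,d,W=state("side","s2"); q=(W[...,:2]-S)@np.stack([e,n],1)
M=(abs(q[...,0])<.1)&(abs(q[...,1])<.05)&(W[...,2]>.035)&(W[...,2]<.0575); print("side",rect(q[M]),M.sum())
# stamp in wrist view
p,d,W=state("wrist","w3");
for z0,z1 in((.012,.03),(.045,.08)):
    g=W[inbox(W,.63,.72,-.04,.045,z0,z1)]; print(len(g),rect(g[:,:2]) if len(g) else 0)
a=cv2.imread("pics/t2.png")[165:360,215:420]
cv2.imwrite("pics/v2.png",np.hstack([cv2.resize(a,(420,400)),cv2.resize(cv2.imread("pics/w3.png"),(380,400))]))
```

```text
11.7917
[(array([-2.6,  1.9]), array([144.2,  52.9]), 0.02), np.int64(57797)]
13.475 [(array([-2.6,  3.8]), array([143.2,  47.6]), 0.08), np.int64(14436)]
14.3833
top (array([-3.2,  0.9]), array([ 48.3, 144.3]), 89.87) 1754
side (array([-2.5, -1.6]), array([143. ,  47.9]), 0.1) 1340
1097 (array([676.4,   7.8]), array([35. , 30.3]), 10.52)
1442 (array([677.2,   2.1]), array([30.6, 28.7]), 23.01)
```

View pics/v2.png

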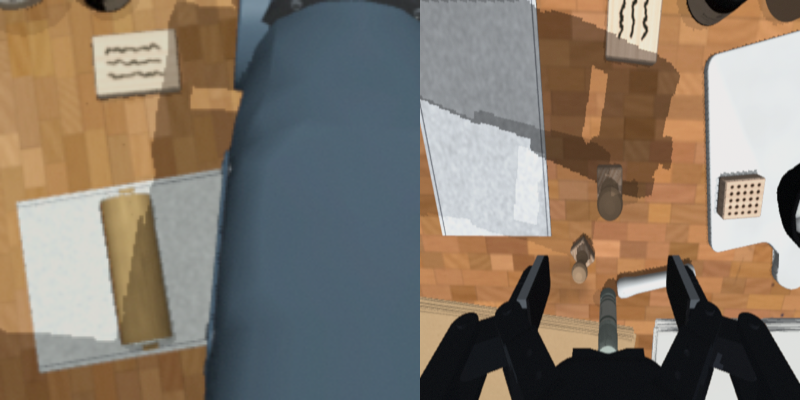

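Tube is centred: the wrist camera reads tube 1.9 mm and strip 1.9 mm, top reads +0.9 mm and side −1.6 mm. Next I'll grasp the large stamp.

Run:
```python
from h import *
Rg=R(.176)
m.move_l([.6772,-.001,.10],Rg,max_speed=.1)
m.move_l([.6772,-.001,.036],max_speed=.08); print(m.current_force())
m.set_gripper(0.0,30); print("width",m.current_grip_width(),m.current_time(),m.current_ee_pos())
m.move_l([.6772,-.001,.136],max_speed=.12); print(m.current_force(),m.current_grip_width())
m.move_ptp(P(-.003,-.052,.136),R()); print(m.current_time())
p,d,W=state("wrist","w4"); print(m.current_ee_pos(),wr())
cv2.imwrite("pics/w4s.png",cv2.resize(cv2.imread("pics/w4.png"),(480,360)))
```

```text
[-0.04661505 -0.26560561  0.31109696]
width 0.31905428647474104 16.7083 [ 0.67747218 -0.00098305  0.0363262 ]
[ 0.37016166 -0.51632969 -1.41026557] 0.3200239809326599
18.5917
[0.47999476 0.10299469 0.1361038 ] [(array([-2.3,  3.8]), array([ 48.7, 143.6]), 90.0), np.int64(15112)]
```

View pics/w4s.png

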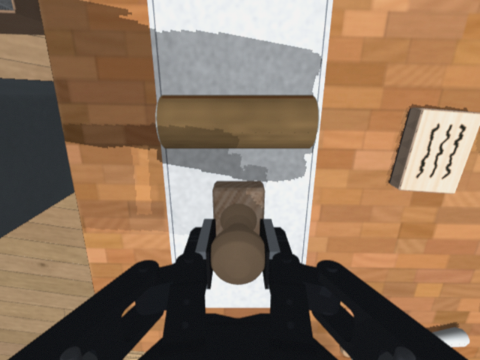

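```bash
cat >> h.py <<'E'
def gap(save=None):
    p,d,W=state("wrist",save); q=(W[...,:2]-S)@np.stack([e,n],1); c=(np.array(m.current_ee_pos())[:2]-S)@n
    z=W[...,2]; F=(abs(q[...,0]+.003)<.014)&(z>.015)&(z<.027)&(q[...,1]>c+.005)&(q[...,1]<c+.028)
    T=(abs(q[...,0])<.08)&(z>.044)&(z<.058)&(q[...,1]>-.03)&(q[...,1]<.04)
    K=(abs(q[...,0]+.003)<.03)&(abs(q[...,1]-c-.02)<.02)&(z<.008)  # visible card between
    f=np.percentile(q[F][:,1],[50,97,99.5])*1e3 if F.sum() else None
    return "foot",f,F.sum(),"tube",rect(q[T]),"cardvis",K.sum(),"tcp",c*1e3
E
python3 - <<'E'
from h import *
m.move_l(P(-.003,-.052,.06),max_speed=.12); print(gap())
m.move_l(P(-.003,-.052,.0395),max_speed=.04); print(m.current_force(),m.current_time()); print(gap("w5"))
E
```

```text
('foot', None, np.int64(0), 'tube', (array([-2.4, -3.6]), array([143.8,  52.8]), 0.07), 'cardvis', np.int64(1762), 'tcp', np.float64(-52.05704809594444))
[ 0.75783553 -0.24657331 -1.66609829] 20.1833
('foot', array([-33.57205467, -28.26325495, -28.08605845]), np.int64(1809), 'tube', (array([-2.2,  3.4]), array([144.,  39.]), 0.04), 'cardvis', np.int64(1251), 'tcp', np.float64(-52.01348800007349))
```

View pics/w5.png

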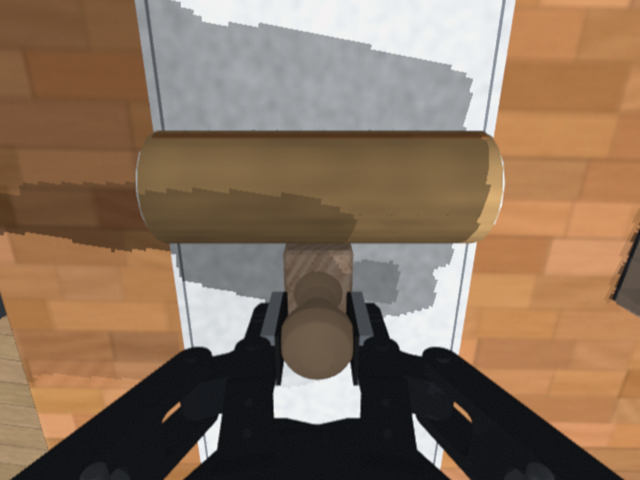

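Run:
```python
from h import *
m.move_l(P(-.003,-.0485,.0395),max_speed=.02); print(gap(),m.current_force())
m.move_l(P(-.003,-.0478,.0395),max_speed=.01); print(gap(),m.current_force())
m.move_l(P(-.003,-.0478,.0383),max_speed=.01); print(gap("w6"),m.current_force(),m.current_ee_pos(),m.current_time())
```

```text
('foot', array([-31.5457809 , -25.51355374, -25.19264544]), np.int64(1463), 'tube', (array([-2.3,  3.6]), array([ 38.6, 143.6]), 89.89), 'cardvis', np.int64(903), 'tcp', np.float64(-48.41214248813357)) [ 0.18044246  0.02204844 -0.53122712]
('foot', array([-31.20263486, -25.3332481 , -25.00372814]), np.int64(1407), 'tube', (array([-2.4,  3.4]), array([144.2,  39.2]), 0.37), 'cardvis', np.int64(872), 'tcp', np.float64(-47.81737409453942)) [ 0.64446187 -0.40719246 -0.87672357]
('foot', array([-31.63196067, -25.66919694, -25.37199654]), np.int64(1394), 'tube', (array([-2.5,  3.7]), array([143.8,  38.6]), 0.04), 'cardvis', np.int64(880), 'tcp', np.float64(-47.797496955636724)) [-0.26880743  0.08206701  0.65411639] [0.47797566 0.10750902 0.03838118] 21.225
```

Run:
```python
from h import *
def tb():
    p,d,W=state("wrist"); q=(W[...,:2]-S)@np.stack([e,n],1); z=W[...,2]
    T=(abs(q[...,0])<.06)&(z>.030)&(z<.058)&(q[...,1]>.0)&(q[...,1]<.04)  # far edge of tube
    # crown line by fitting circle: y where z max (parabola fit)
    T2=(abs(q[...,0])<.06)&(z>.040)&(z<.06)&(abs(q[...,1])<.03); c=np.polyfit(q[T2][:,1],z[T2],2); return -c[1]/2/c[0]*1e3
print(np.mean([tb() for _ in range(3)]))
for b in(-.0473,-.0468,-.0463):
    m.move_l(P(-.003,b,.0383),max_speed=.01); m.dwell(.1); t=np.mean([tb() for _ in range(3)]); f=np.mean([m.current_force() for _ in range(5)],0)
    print(b,t,f,m.current_time())
    if f[1]<-1.5: break
```

```text
3.261428379305162
-0.0473 3.267924969534206 [ 1.28665136 -1.00748398  2.28714886] 21.875
-0.0468 3.264577353003761 [ 0.99076186 -1.87355017  5.19571444] 22.375
```

Run:
```python
from h import *
m.set_gripper(0.7); print(m.current_time(),m.current_force())
m.move_l(P(-.003,-.0468,.15),max_speed=.1)
m.move_ptp(P(.0,-.25,.25),R()); m.dwell(.2); print(m.current_time())
for c in("top","side","wrist"):
    p,d,W=state(c,"f_"+c); q=(W[...,:2]-S)@np.stack([e,n],1); z=W[...,2]
    T=(abs(q[...,0])<.1)&(abs(q[...,1])<.04)&(z>.035)&(z<.0575)&~((abs(q[...,0])<.03)&(q[...,1]<-.024))
    K=(abs(q[...,0])<.04)&(abs(q[...,1]+.05)<.03)&(z>.062)&(z<.09)
    F=(abs(q[...,0])<.04)&(q[...,1]<-.015)&(q[...,1]>-.09)&(z>.012)&(z<.031)
    print(c,"tube",rect(q[T]),T.sum(),"knob",rect(q[K]) if K.sum()>5 else 0,z[K].max() if K.sum() else 0,"foot",rect(q[F]) if F.sum()>5 else 0)
a=cv2.imread("pics/f_top.png")[165:360,175:440];b=cv2.imread("pics/f_side.png")[160:420,170:420]
cv2.imwrite("pics/v7.png",np.hstack([cv2.resize(a,(400,300)),cv2.resize(b,(400,300))]))
```

```text
22.7917 [ 0.26448689  0.40188977 -0.31067135]
25.1667
top tube (array([-3.2,  1.1]), array([144.4,  48.1]), 0.17) 1749 knob (array([ -2.9, -47.8]), array([28.6, 28.3]), 35.1) 0.07864167785215764 foot (array([ -1.4, -46.3]), array([76.4, 46.4]), 0.45)
side tube (array([-2.5, -2.7]), array([143.3,  44.9]), 1.03) 560 knob 0 0.06386560632042923 foot (array([ -0.2, -45.6]), array([78.9, 52.6]), 0.01)
wrist tube (array([0., 0.]), array([0., 0.]), 0.0) 0 knob 0 0 foot (array([ -2.5, -63.4]), array([34.8,  8.1]), 0.34)
```

View pics/v7.png

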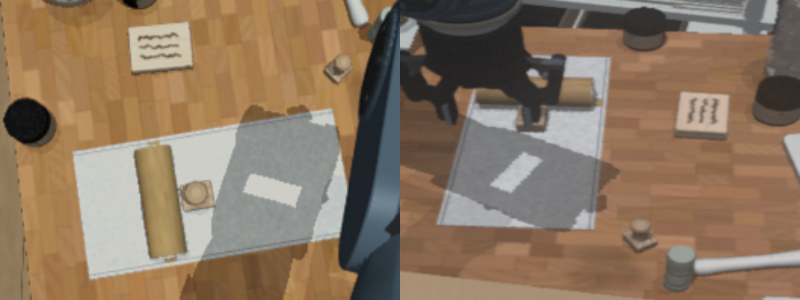

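Run:
```python
from h import *
m.move_ptp([.25,-.42,.25],R(-1.0)); print(m.current_time())
for c in("top","side"):
    D=[];
    for i in range(6): p,d,W=state(c,"g_"+c); D.append(d)
    k=m.get_calibration(c);W=pts(c,np.median(D,0).astype(np.float32),k); q=(W[...,:2]-S)@np.stack([e,n],1)*1e3; z=W[...,2]*1e3
    T=(abs(q[...,0])<70)&(z>38)&(z<60)&(abs(q[...,1])<22); cf=np.polyfit(q[T][:,1],z[T],2)
    from scipy.optimize import least_squares
    r=least_squares(lambda v:np.hypot(q[T][:,1]-v[0]-v[2]*q[T][:,0],z[T]-v[1])-25,[0,27,0],loss="soft_l1").x
    K=(abs(q[...,0])<40)&(abs(q[...,1]+50)<30)&(z>64)&(z<90)
    F=(abs(q[...,0]+3)<16)&(q[...,1]<-15)&(q[...,1]>-80)&(abs(z-23)<4)
    print(c,"tube circ",r.round(4),"knob",rect(q[K]),z[K].max(),"foot n",np.percentile(q[F][:,1],[1,50,99]).round(1),F.sum(),np.median(z[F]))
a=cv2.imread("pics/g_top.png")[225:325,245:345];b=cv2.imread("pics/g_side.png")[200:300,200:300]
cv2.imwrite("pics/v8.png",np.hstack([cv2.resize(x,(400,400),interpolation=cv2.INTER_CUBIC) for x in(a,b)]))
```

```text
26.875
top tube circ [1.03120e+00 2.70456e+01 2.10000e-03] knob (array([ -2974.6, -47958.9]), array([28457.1, 28281.9]), 35.88) 77.95286891056445 foot n [-69.3 -53.6 -26.7] 160 23.21002762951981
side tube circ [1.34470e+00 2.53897e+01 6.00000e-04] knob (array([ -2022.6, -50151.6]), array([28025.2, 27580.8]), 37.29) 75.95848681521811 foot n [-69.8 -57.8 -22.7] 190 21.585222588491526
```

View pics/v8.png

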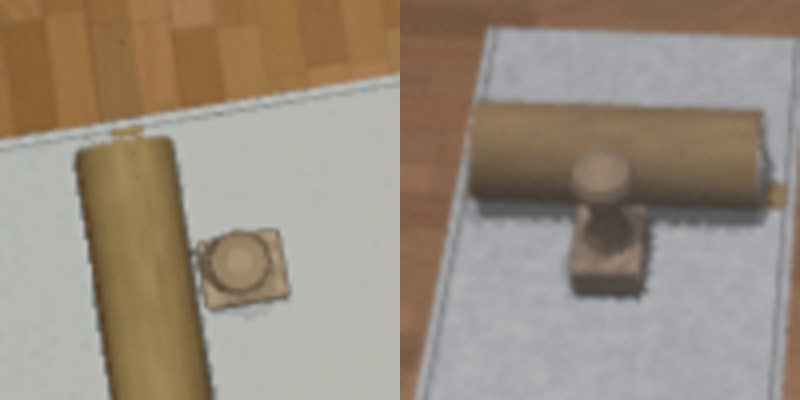

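Both views show about 3 mm of gap, so I'll regrasp the stamp and slide it until it just touches the tube.

Run:
```python
from h import *
def tb():
    v=[]
    for _ in range(2):
        p,d,W=state("wrist"); q=(W[...,:2]-S)@np.stack([e,n],1); z=W[...,2]
        T=(abs(q[...,0])<.06)&(z>.040)&(z<.06)&(abs(q[...,1])<.03); c=np.polyfit(q[T][:,1],z[T],2); v.append(-c[1]/2/c[0]*1e3)
    return np.mean(v)
m.move_ptp(P(-.003,-.0475,.13),R()); m.move_l(P(-.003,-.0475,.0384),max_speed=.08); m.set_gripper(0,25)
print(m.current_time(),m.current_grip_width(),m.current_force())
t0=tb(); print(t0)
for b in(-.0467,-.0462,-.0457,-.0452,-.0447,-.0442,-.0437,-.0432):
    m.move_l(P(-.003,b,.0387),max_speed=.01); t=tb(); f=m.current_force(); print(b,round(t-t0,3),np.round(f,2),round(m.current_time(),2))
    if t-t0>.2: break
```

```text
31.275 0.3191772659735971 [1.176553   0.59033    4.20312276]
3.2764571441678263
-0.0467 -0.001 [ 1.07 -2.57  5.37] 31.73
-0.0462 0.008 [ 1.03 -1.22  7.37] 32.08
-0.0457 -0.0 [ 0.38 -3.3   8.  ] 32.42
-0.0452 -0.015 [ 1.65 -3.38  8.91] 32.77
-0.0447 -0.018 [ 0.86 -3.22  9.5 ] 33.12
-0.0442 -0.027 [ 0.39 -4.19 11.83] 33.48
-0.0437 -0.035 [ 1.01 -4.46 12.81] 33.83
-0.0432 -0.018 [ 1.85 -4.44 13.73] 34.17
```

Run:
```python
from h import *
m.move_l(P(-.003,-.0432,.0398),max_speed=.02); print(m.current_force(),m.current_time()); print(gap("w8"))
```

```text
[ 0.10745082  0.33778645 -0.50995663] 34.425
('foot', array([-27.0219889 , -20.95634721, -20.60860508]), np.int64(1441), 'tube', (array([-2.3,  8. ]), array([143.8,  38. ]), 0.24), 'cardvis', np.int64(884), 'tcp', np.float64(-43.11175770389277))
```

View pics/w8.png

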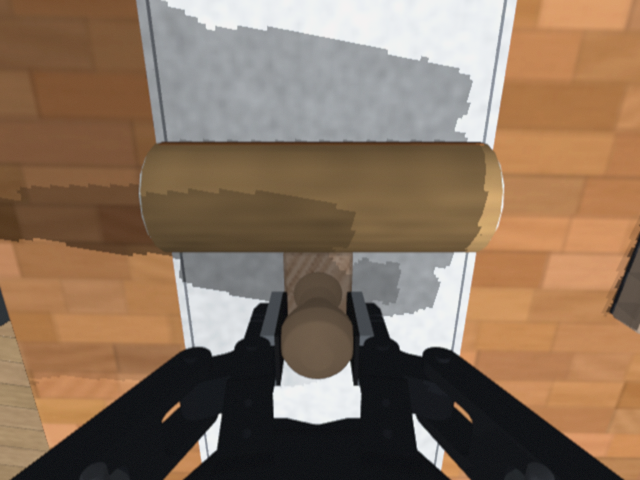

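```bash
cat >> h.py <<'E'
from scipy.optimize import least_squares
def circ(c="wrist"):
    p,d,W=state(c); q=(W[...,:2]-S)@np.stack([e,n],1)*1e3; z=W[...,2]*1e3
    T=(abs(q[...,0])<70)&(abs(q[...,0]+3)>30)&(z>38)&(z<60)&(abs(q[...,1])<35)
    if T.sum()<200: return None
    return least_squares(lambda v:np.hypot(q[T][:,1]-v[0]-v[2]*q[T][:,0],z[T]-v[1])-25,[0,27,0],loss="soft_l1").x.round(3)
E
python3 - <<'E'
from h import *
print(circ())
m.move_l(P(-.003,-.0449,.0398),max_speed=.02); print(circ())
m.move_l(P(-.003,-.0449,.0384),max_speed=.02); print(m.current_force())
m.set_gripper(.6); m.move_l(P(-.003,-.0449,.14),max_speed=.15); print(circ(),circ("side"),m.current_time())
E
```

```text
[8.2570e+00 2.6897e+01 1.0000e-03]
[8.6880e+00 2.6936e+01 1.0000e-03]
[-0.40382218 -1.2025216   4.54263126]
[ 8.844 26.62   0.   ] [ 6.283 25.273 -0.   ] 36.3583
```

Run:
```python
from h import *
m.move_l(P(-.003,.062,.12),max_speed=.2); m.set_gripper(1.0); print(m.current_time())
m.move_l(P(-.003,.062,.007),max_speed=.15)
m.move_l(P(-.003,.042,.007),max_speed=.03); print(circ("side"),m.current_time())
m.move_l(P(-.003,.0352,.007),max_speed=.012); print(circ("side"),m.current_force(),m.current_time())
```

```text
37.4917
[ 1.7610e+00  2.5929e+01 -1.0000e-03] 39.2583
[-7.8700e-01  2.5993e+01 -3.0000e-03] [0.15015914 0.55983744 0.39089323] 40.025
```

Run:
```python
from h import *
m.move_l(P(-.003,.062,.007),max_speed=.08); m.move_l(P(-.003,.062,.13),max_speed=.25); m.move_ptp(P(-.05,-.25,.25),R(-.3)); print(m.current_time())
for c in("top","side"):
    p,d,W=state(c,"k_"+c); q=(W[...,:2]-S)@np.stack([e,n],1)*1e3; z=W[...,2]*1e3
    K=(abs(q[...,0])<40)&(abs(q[...,1]+50)<30)&(z>64)&(z<90)
    F=(abs(q[...,0]+3)<16)&(q[...,1]<-15)&(q[...,1]>-80)&(abs(z-23)<4)
    print(c,circ(c),rect(q[K]/1e3) if K.sum()>9 else 0,np.percentile(q[F][:,1],[1,50,99]).round(1) if F.sum()>9 else 0)
a=cv2.imread("pics/k_top.png")[225:345,235:395];b=cv2.imread("pics/k_side.png")[190:310,180:340]
cv2.imwrite("pics/v9.png",np.hstack([cv2.resize(x,(400,300),interpolation=cv2.INTER_CUBIC) for x in(a,b)]))
```

```text
42.425
top [-2.2770e+00  2.7063e+01  2.0000e-03] (array([ -2.8, -48.5]), array([29.9, 28.9]), 54.17) [-69.6 -53.6 -27.3]
side [-2.376e+00  2.528e+01  2.000e-03] (array([ -2.8, -51.1]), array([29. , 27.4]), 48.99) [-71.6 -57.7 -25.5]
```

View pics/v9.png

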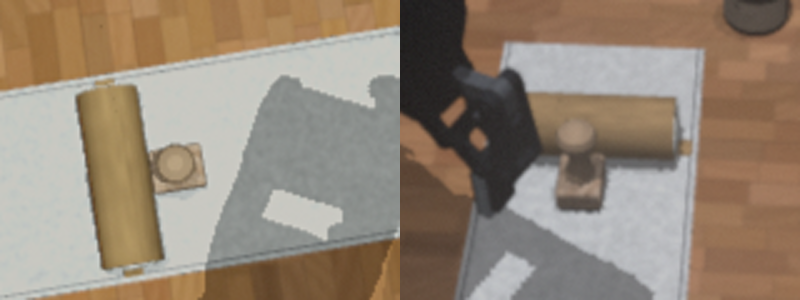

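Run:
```python
from h import *
print(circ("top"),m.current_time()); m.sign_off()
```

```text
[-2.292 27.001 -0.   ] 42.675
the job is handed in; nothing more can be done
```

The tube is resting along the tape strip with the tall-handled stamp standing upright against it on the right side. I handed the job in at 42.7 s.

**Tube:** I rolled it left with the open fingers, never gripping it.
- In the last checks it was parallel to the strip within about 0.002 rad.
- Its middle line was about 2.3 mm right of the strip's centre line, still over the 16 mm strip.
- Its ends were about 3 mm off even with the strip's ends.

**Stamp:** The top camera put the tube and stamp centres 46.2 mm apart, which is contact. The side camera's knob reading suggested about 2.5 mm more than that, but its other readings were also a few millimetres off. The stamp is within about 3 mm of the middle of the tube's length.

**What went wrong on the way:**
- My first placing left a gap of about 3 mm, so I gripped the stamp again and slid it towards the tube.
- That slide knocked the tube about 5 mm too far left, which my contact check did not pick up.
- I moved the stamp back about 2 mm and stood it upright. Then I rolled the tube gently back from its left side until it met the stamp.
- So the tube's last small roll came after the stamp had been placed.

**Other things on the table:** I did not go near them. The last crops show the jar unmoved, but I did not measure the others again.

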